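# Nest the steel beakers on their stand and close them with the lid

## Task

Put the beaker set away on its round wooden stand: the wide steel beaker in the stand's seat, the middle one inside it, the slim one inside that, all upright and right down on the floor beneath, and the small knobbed lid on the slim one, plug in its mouth and flange flat on the rim. Leave the tin and the salt shaker standing where they are.

Things in the scene. Friction and masses are not known exactly. Their poses are not given: they have to be found in the camera images.
- stand: round wooden stand, fixed to the worktop, 100 mm across and 12 mm high, with a shallow dished seat 84 mm across whose floor is 6 mm above the worktop. Origin: centre of its underside; z up; turned about z it looks the same. At the back a fixed white juicer, 340 mm high, stands from y = -0.20 to 0.06, its front at x = 0.55: pass in front of it.
- wide_beaker: the widest and lowest of three open, thin-walled steel beakers: 52 mm high, outside 64 mm across at the foot and 70 mm at the rim, wall 2.5 mm, floor 4 mm thick; stands upright on the worktop, about 0.16 kg. Origin: centre of its underside; z up; turned about z it looks the same.
- middle_beaker: the middle steel beaker: 78 mm high, outside 49 mm across at the foot and 57 mm at the rim, wall 2.5 mm, floor 4 mm thick; stands upright, about 0.13 kg. Nested, its rim stands 30 mm above that of the wide one. Origin: centre of its underside; z up; turned about z it looks the same.
- slim_beaker: the slimmest and tallest steel beaker: 104 mm high, outside 35 mm across at the foot and 43 mm at the rim, wall 2.5 mm, floor 4 mm thick; stands upright, about 0.11 kg. Nested, its rim stands 30 mm above that of the middle one. Origin: centre of its underside; z up; turned about z it looks the same.
- lid: small round steel lid, about 0.05 kg, standing on its cork plug: plug 26 mm across, from 0 to 8 mm height; flange 50 mm across, from 8 to 12 mm; upright black knob 16 mm across, from 16 to 34 mm. It closes the slim beaker: plug inside the mouth (38 mm across inside), flange on the rim. Origin: centre of the plug's underside; z up; turned about z it looks the same.
- tin: round food tin with printed paper label, 75 mm across, 58 mm high, closed, loose; not part of the job. Origin: centre of its underside; z up; turned about z it looks the same.
- shaker: salt shaker, 44 mm across, 90 mm high, loose; not part of the job. Origin: centre of its underside; z up; turned about z it looks the same.

How it is judged:
At the end, for the whole second after the job is handed in: Wide beaker in the stand's seat (axes within 12 mm), middle in wide and slim in middle beaker (axes within 9 mm), each resting on the floor beneath within 3 mm of height; lid on the slim beaker (axes within 9 mm, height within 3 mm); all within 0.08 rad of upright, at rest (horizontal distance between wide_beaker and stand below 0.012 m and z of wide_beaker in the frame of stand between 0.003 and 0.009 m and angle between each of wide_beaker, middle_beaker, slim_beaker, lid's own z axis and vertical below 0.08 rad and horizontal distance between middle_beaker and wide_beaker below 0.009 m and z of middle_beaker in the frame of wide_beaker between 0.001 and 0.007 m and horizontal distance between slim_beaker and middle_beaker below 0.009 m and z of slim_beaker in the frame of middle_beaker between 0.001 and 0.007 m and horizontal distance between lid and slim_beaker below 0.009 m and z of lid in the frame of slim_beaker between 0.093 and 0.099 m and linear speed of each of wide_beaker, middle_beaker, slim_beaker, lid below 0.02 m/s and angular speed of each of wide_beaker, middle_beaker, slim_beaker, lid below 0.2 rad/s); the robot touches nothing.
It fails at once if the tin is shifted by more than 30 mm or tipped (distance of tin from where it was at the start of the episode above 0.03 m or angle between tin's own z axis and vertical above 0.4 rad).
It fails at once if the salt shaker is shifted by more than 30 mm or tipped (distance of shaker from where it was at the start of the episode above 0.03 m or angle between shaker's own z axis and vertical above 0.4 rad).
It also fails if it takes over 128 s, if anything falls off the work surface, if the arm or the gripper's body presses on something with over 40 N, if the wrist force passes 120 N, or if a joint passes its speed limit or range.

## Robot

A 6-joint arm with a two-finger parallel gripper is mounted at the origin on a cart in front of the work surface, level with it; the furniture and walls round the work are solid. World frame = base frame: x ahead of the robot, y to its left, z up, the work surface at z = 0. Lengths are in m, angles in rad, forces in N, time in s.
With the tool pointing down it reaches from about 0.35 to 0.775 m from the base axis. Payload 7.3 kg.
Tool frame: the origin (TCP) lies on the mounting face of the last link; the fingertips stand 178 mm ahead of it and the grasp point (between the pads) lies 159 mm ahead of it (robot.grip_depth is the distance from the TCP to the grasp point, in m); z points along the fingers, y is the line along which they close (so a half turn about z gives the same grasp; the last joint's range is limited). The gripper opens to 92 mm and grips with 3 to 60 N. Pads are 19 mm wide; open, the fingers measure 130 mm over their backs; the gripper's body (75 mm by 190 mm) begins 47 mm behind the grasp point.
Start: joints at [-1.276, 0.342, 1.524, -0, 1.275, -0.146], TCP at [0.224, -0.475, 0.405] pointing down, gripper open.
Joint ranges: [-2.53, 2.53], [-0.77, 2.02], [0.04, 2.7], [-1, 4.14], [0.28, 2.66], [-3.11, 3.11]. Speed limits (rad/s): [2.57, 2.57, 3.14, 3.14, 3.14, 3.14].

## Interface

Orientations are given as [roll, pitch, yaw] about the fixed x, y, z axes, in that order (R = Rz(yaw) Ry(pitch) Rx(roll)).
In Python, from cell import observe, cams, robot, models gives the robot as it stands.
- The arm moves only by the shell command python3 -m jog 'ROWS' [FORCE]. ROWS is JSON, a list of rows, each a list of 3 entries, a list of its own where there are three numbers: the shift along the tool's x, y, z each as a share of 0.4 m, from -1 to 1, then the turn about the tool's z as a share of pi rad, from -1 to 1, then the closure, from 0 (fully open) to 1 (shut). In form: [[[x, y, z], turn, jaw], ...]. A call has 1 to 12 rows; each row is the pose to reach, as a shift and turn from the pose commanded when the call began, along the tool's axes at that moment, turning the shorter way round; what a row does not reach only later rows make up. A row lasts 1/8 s, in which the tool goes at most 62.5 mm and 10.7 degrees, less where a joint would pass 70% of its speed; a pose out of reach is approached as far as the arm can. A call with a number of a shift or a turn outside -1 to 1 is refused whole. A call with a gripper value outside its range is refused whole. The fingers move at their own pace and stop on an object; FORCE is the grip in N (left out, the last holds). Time passes only in rows, so rows that repeat a pose let the fingers close. It gives the time, the measured TCP pose, the force, the opening and the grip force at its end, in the units of the state.
- observe(): the state, without advancing time (a new reading comes with each control period).
- cams.read_camera(name): name is "scene" or "top" or "wrist"; returns the picture (384x512x3 uint8, red, green, blue); there is no depth.
- cams.camera_model(name): a dict with "camera_matrix" (3x3 intrinsics, pixels), "k1" (the pictures are not rectified: a ray, as slopes to the right and down, at radius r is drawn at 1 + k1 r^2 times it, then the intrinsics apply), "pose" (4x4, takes a point from camera to world coordinates). Camera axes: x right, y down, z forward; pixel columns grow to the right and rows downward; lengths in m; the calibration is good to about 2 mm. A picture is of the moment at which its call begins: read the wrist's pose just before it. camera_model takes no time and is no camera call; for the wrist camera it gives the pose at the moment of the call.
- robot.hand_in(): hands the job in; it is judged then, once.
Trained networks look in the newest picture that a camera, given by its name, has taken for a name from the list of things; names that differ only in an ending like _2 or _b are one class to them, and where a whole thing is asked for, a point or a joint stands for the part that bears it (a point fixed in the world has none). Each returns a list of dicts, best first, with "confidence" (0 to 1); they miss things now and then, are a little off and sometimes report something else, mostly with a low value. They report only what shows in the picture. A call takes as long as a camera call.
- models.find_in(target, camera): "position" ([x, y, z] in m, in world coordinates, good to about 4 mm: the middle of the surface that is visible of it).
- models.pinpoint(target, camera): "position" ([x, y, z] in m, in world coordinates, good to about 4 mm: a listed point, or the origin of a listed thing).
The state is a dict: "time": time; "qpos": joint angles; "qvel": joint speeds; "joint_efforts": joint torques, N m; "tool_pos": TCP position; "tool_rot": TCP orientation; "contact_force": force on the tool from outside, world axes, zero at the start; "torque": the same for the moment, N m; "opening": finger opening in m; "grip_force": force on a finger pad.
Only numpy, scipy, OpenCV 4.12 (cv2) and the standard library are available. Lean on these libraries where they do the work, as an engineer would, in place of code of your own. Each camera call takes 0.05 s, during which the arm holds its last target. There are 200 camera calls.

## Working session

There is one attempt and no reset: what is moved stays moved. The work goes in short steps, Python scripts to look and compute and a shell command to move; the robot and the scene stay as the last step left them, time stands still between calls to the robot, and variables do not carry over. Pictures are saved under pics/ and viewed, at most 14 in all, crops included, and the job is handed in when it is done.

```bash
mkdir -p pics; ls; python3 - <<'E'
from cell import observe,cams,robot,models
import cv2,numpy as np
s=observe();print(s)
ims=[]
for c in ("scene","top"):
    im=cams.read_camera(c);cv2.imwrite(f"pics/{c}0.png",im[:,:,::-1])
    m=cams.camera_model(c);print(c,np.round(m["pose"],3).tolist(),m["camera_matrix"],m["k1"])
    for n in "stand wide_beaker middle_beaker slim_beaker lid tin shaker".split():
        r=models.pinpoint(n,c);print(n,[(np.round(d["position"],3).tolist(),round(d["confidence"],2)) for d in r[:3]])
print(np.round(cams.camera_model("wrist")["pose"],3).tolist())
print(observe()["time"])
E
```

```text
pics
{'time': 0.0, 'qpos': array([-1.27600184e+00,  3.42694416e-01,  1.52501732e+00, -1.79671152e-05,
        1.27541134e+00, -1.46005396e-01]), 'qvel': array([-0.00207448,  0.00093704, -0.00045204,  0.00094687, -0.00148647,
        0.00171524]), 'joint_efforts': array([-1.11443722e-03, -4.31248212e+01, -2.44212538e+01,  7.17292889e-02,
        5.61598269e-02, -1.34935053e-04]), 'tool_pos': array([ 0.22397157, -0.47467042,  0.40405935]), 'tool_rot': array([-3.14007602e+00, -2.05657715e-04,  4.40804972e-01]), 'contact_force': array([-0.37992325,  0.37243308, -0.44338383]), 'torque': array([-0.00942032,  0.03599774, -0.04880701]), 'grip_force': 0.0, 'opening': 0.09163578137212144}
scene [[0.786, -0.236, 0.572, -0.006], [-0.618, -0.333, 0.712, -0.816], [0.022, -0.913, -0.407, 0.399], [0.0, 0.0, 0.0, 1.0]] [[419.97457432   0.         260.88107096]
 [  0.         419.97457432 189.73573388]
 [  0.           0.           1.        ]] -0.15604349132380138
stand [([0.567, -0.294, 0.002], 0.58)]
wide_beaker [([0.442, -0.268, -0.003], 0.87)]
middle_beaker []
slim_beaker [([0.576, -0.402, 0.002]
[... 232 characters left out ...]
 -0.114, -0.993, 0.893], [0.0, 0.0, 0.0, 1.0]] [[358.53822528   0.         257.69468987]
 [  0.         358.53822528 189.84382803]
 [  0.           0.           1.        ]] -0.07462912239600182
stand [([0.569, -0.291, 0.002], 0.56)]
wide_beaker [([0.448, -0.27, -0.002], 0.9), ([0.452, -0.043, -0.003], 0.49)]
middle_beaker [([0.46, 0.097, 0.006], 0.86)]
slim_beaker [([0.58, -0.407, 0.001], 0.8)]
lid [([0.441, -0.154, -0.004], 0.78), ([0.446, -0.269, -0.004], 0.71), ([0.462, 0.097, -0.0], 0.37)]
tin [([0.445, -0.39, 0.001], 0.87)]
shaker [([0.458, -0.044, -0.002], 0.72)]
[[0.426, -0.867, -0.258, 0.294], [-0.905, -0.408, -0.124, -0.442], [0.002, 0.286, -0.958, 0.385], [0.0, 0.0, 0.0, 1.0]]
0.8
```

View pics/scene0.png

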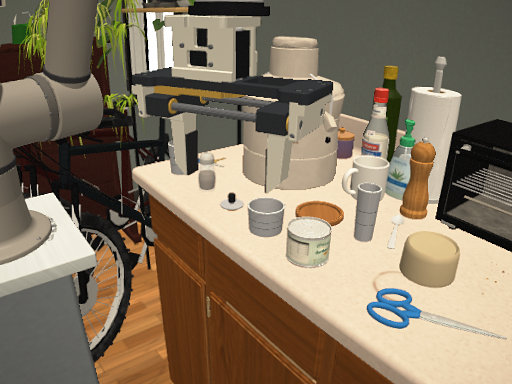

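View pics/top0.png

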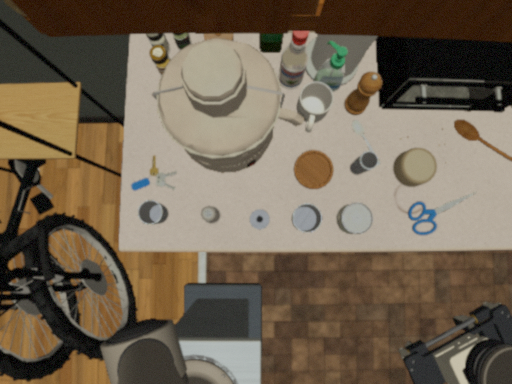

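The views agree. In the scene picture the wide beaker is at (266,216), lid (231,203), stand (319,213), slim beaker (366,212), tin (308,242) and shaker (207,170). The top picture shows the middle beaker at (152,212). The heights the networks report are all close to 0, as they should be. I'll move above the wide beaker next.

```bash
cat > h.py <<'E'
from cell import observe,cams,robot,models
import numpy as np, sys, cv2
from scipy.spatial.transform import Rotation as Rn
def go(x,y,zg,yaw):  # grasp point target, yaw deg -> shares
    s=observe(); R=Rn.from_euler('xyz',s["tool_rot"]); p=np.array([x,y,zg+robot.grip_depth])
    d=R.inv().apply(p-s["tool_pos"])/0.4
    t=-(np.radians(yaw)-s["tool_rot"][2]); t=(t+np.pi)%(2*np.pi)-np.pi
    print("share",np.round(d,4),"turn",round(t/np.pi,4),"| grasp pt",np.round(s["tool_pos"]-[0,0,robot.grip_depth],4),"yaw",round(np.degrees(s["tool_rot"][2]),2),"t",round(s["time"],2),"F",np.round(s["contact_force"],1),"open",round(s["opening"],4),"grip",round(s["grip_force"],1))
def look(names,cam="wrist",save=None):
    im=cams.read_camera(cam)
    if save: cv2.imwrite("pics/"+save,im[:,:,::-1])
    for n in names.split():
        print(cam,n,[(np.round(d["position"],4).tolist(),round(d["confidence"],2)) for d in models.pinpoint(n,cam)[:2]])
E
python3 -c "
from h import *
go(.446,-.27,.2,90)"
```

```text
share [ 0.7204 -0.2263  0.1138] turn -0.3597 | grasp pt [ 0.224  -0.4748  0.2455] yaw 25.25 t 0.8 F [ 0.4 -0.   0.7] open 0.0918 grip 0.0
```

```bash
python3 -m jog '[[[0.72,-0.226,0.11],-0.36,0],[[0.72,-0.226,0.11],-0.36,0],[[0.72,-0.226,0.11],-0.36,0],[[0.72,-0.226,0.11],-0.36,0],[[0.72,-0.226,0.11],-0.36,0],[[0.72,-0.226,0.11],-0.36,0],[[0.72,-0.226,0.11],-0.36,0],[[0.72,-0.226,0.11],-0.36,0],[[0.72,-0.226,0.11],-0.36,0]]' 30; python3 -c "
from h import *
look('wide_beaker stand slim_beaker lid tin',save='w1.png')
go(.446,-.27,.036,90)"
```

```text
time: 1.92
tool_pos: [0.4455, -0.2708, 0.3609]
tool_rot: [3.141, 0.0, 1.568]
contact_force: [-0.5, -0.2, 0.2]
opening: 0.092
grip_force: 0.0
wrist wide_beaker [([0.4436, -0.2682, -0.0002], 0.94)]
wrist stand [([0.5687, -0.2904, 0.0013], 0.76)]
wrist slim_beaker []
wrist lid [([0.4453, -0.1585, -0.0022], 0.72), ([0.4422, -0.3855, 0.0002], 0.5)]
wrist tin [([0.445, -0.3857, -0.001], 0.93)]
share [0.0009 0.0005 0.4139] turn 0.0 | grasp pt [ 0.4458 -0.2704  0.2016] yaw 90.01 t 2.23 F [-0.1 -1.  -0. ] open 0.0919 grip 0.0
```

View pics/w1.png

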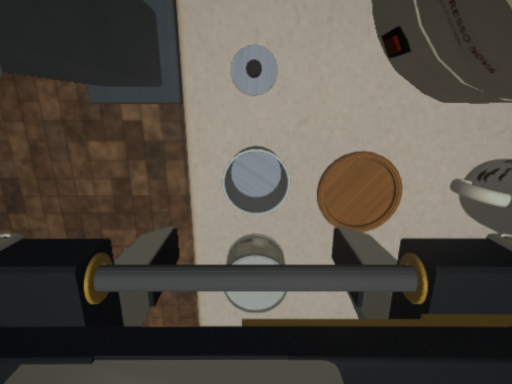

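The wrist picture shows the wide beaker's rim centred at about (256,181), 65 px across, with the stand disc at (360,191) and the lid at (254,69). I'll check those pixels against the network positions.

```bash
cat >> h.py <<'E'
def pix(u,v,z,cam="wrist"):
    m=cams.camera_model(cam);K=np.array(m["camera_matrix"]);T=np.array(m["pose"])
    q=cv2.undistortPoints(np.array([[[u,v]]],float),K,np.array([m["k1"],0,0,0,0]))[0,0]
    d=T[:3,:3]@[q[0],q[1],1]; return np.round(T[:3,3]+d*(z-T[2,3])/d[2],4)
E
python3 -c "
from h import *
for u,v,z in [(256.5,181,.052),(224,181,.052),(289,181,.052),(256,150,.052),(256,213,.052),(360,191,.012),(317.5,191,.012),(402.5,191,.012),(360,152,.012),(360,230,.012),(254,69,.012)]: print(u,v,pix(u,v,z))"
```

```text
256.5 181 [ 0.4473 -0.2664  0.052 ]
224 181 [ 0.414  -0.2664  0.052 ]
289 181 [ 0.4807 -0.2664  0.052 ]
256 150 [ 0.4468 -0.2346  0.052 ]
256 213 [ 0.4468 -0.3014  0.052 ]
360 191 [ 0.5696 -0.2887  0.012 ]
317.5 191 [ 0.5195 -0.2887  0.012 ]
402.5 191 [ 0.6196 -0.2887  0.012 ]
360 152 [ 0.5648 -0.2427  0.012 ]
360 230 [ 0.5748 -0.3386  0.012 ]
254 69 [ 0.4447 -0.1556  0.012 ]
```

Both agree: wide beaker (0.446, -0.268), stand (0.569, -0.290). Next: descend and grip.

```bash
python3 -m jog '[[[0.006,0.001,0.2],0,0],[[0.006,0.001,0.35],0,0],[[0.006,0.001,0.412],0,0],[[0.006,0.001,0.412],0,0],[[0.006,0.001,0.412],0,1],[[0.006,0.001,0.412],0,1],[[0.006,0.001,0.412],0,1],[[0.006,0.001,0.412],0,1],[[0.006,0.001,0.412],0,1],[[0.006,0.001,0.412],0,1],[[0.006,0.001,0.412],0,1],[[0.006,0.001,0.3],0,1]]' 25; python3 -c "
from h import *
go(.569,-.2905,.1,90);go(.569,-.2905,.044,90)"
```

```text
time: 3.72
tool_pos: [0.4455, -0.2672, 0.2395]
tool_rot: [-3.137, -0.004, 1.572]
contact_force: [0.9, -0.2, -0.8]
opening: 0.0685
grip_force: 25.0
share [-0.0583  0.3084 -0.0508] turn 0.0003 | grasp pt [ 0.4455 -0.2672  0.0803] yaw 90.05 t 3.73 F [ 0.9 -0.2 -0.8] open 0.0685 grip 25.0
share [-0.0588  0.309   0.0892] turn 0.0003 | grasp pt [ 0.4455 -0.2672  0.0803] yaw 90.05 t 3.73 F [ 0.9 -0.2 -0.8] open 0.0685 grip 25.0
```

```bash
python3 -m jog '[[[0,0,-0.05],0,1],[[-0.058,0.308,-0.05],0,1],[[-0.058,0.308,-0.05],0,1],[[-0.058,0.308,-0.05],0,1],[[-0.058,0.308,0.02],0,1],[[-0.058,0.308,0.06],0,1],[[-0.058,0.308,0.075],0,1],[[-0.058,0.308,0.085],0,1],[[-0.058,0.308,0.09],0,1],[[-0.058,0.308,0.09],0,1]]'; python3 -c "
from h import *
go(.569,-.2905,.043,90)
look('wide_beaker stand','scene')
look('wide_beaker stand')"
```

```text
time: 4.97
tool_pos: [0.5696, -0.2909, 0.2052]
tool_rot: [3.141, 0.0, 1.572]
contact_force: [0.5, -0.6, -2.3]
opening: 0.0685
grip_force: 25.0
share [ 0.0011 -0.0015  0.0074] turn 0.0003 | grasp pt [ 0.5696 -0.2909  0.046 ] yaw 90.05 t 4.97 F [ 0.5 -0.6 -2.3] open 0.0685 grip 25.0
scene wide_beaker [([0.5657, -0.29, 0.0066], 0.89)]
scene stand [([0.5658, -0.2914, 0.0026], 0.72)]
wrist wide_beaker [([0.5702, -0.2903, 0.0084], 0.63)]
wrist stand []
```

```bash
python3 -m jog '[[[0,0,0.006],0,1],[[0,0,0.009],0,1],[[0,0,0.009],0,1]]'
```

```text
time: 5.65
tool_pos: [0.5696, -0.2908, 0.2036]
tool_rot: [3.14, 0.001, 1.572]
contact_force: [-5.3, 2.1, 15.2]
opening: 0.0684
grip_force: 25.0
```

It's seated, with a 15 N upward reaction. Next: release, rise and look.

```bash
python3 -m jog '[[[0,0,0],0,0],[[0,0,0],0,0],[[0,0,0],0,0],[[0,0,-0.1],0,0],[[0,0,-0.3],0,0],[[0,0,-0.4],0,0],[[0,0,-0.4],0,0]]'; python3 -c "
from h import *
look('wide_beaker stand slim_beaker',save='w2.png')
go(.461,.097,.2,0);print(cams.camera_model('wrist')['pose'].tolist())"
```

```text
time: 6.52
tool_pos: [0.5702, -0.2913, 0.3669]
tool_rot: [3.133, 0.006, 1.572]
contact_force: [0.2, -0.2, -0.2]
opening: 0.0918
grip_force: 0.0
wrist wide_beaker [([0.5695, -0.2902, 0.0091], 0.93)]
wrist stand []
wrist slim_beaker [([0.5785, -0.4049, -0.0008], 0.56)]
share [ 0.9695 -0.2698  0.0025] turn 0.5003 | grasp pt [ 0.5693 -0.2907  0.2   ] yaw 90.06 t 6.72 F [ 0.3 -0.9 -0.5] open 0.0918 grip 0.0
[[0.9999959014311807, 0.001481401182510796, -0.00245001456647181, 0.5693854400609002], [0.0007200485523715908, -0.9583559550292984, -0.28557546286395574, -0.21372799741531326], [-0.002771037878069521, 0.2855725282838263, -0.9583530938222405, 0.3400948107403908], [0.0, 0.0, 0.0, 1.0]]
```

View pics/w2.png

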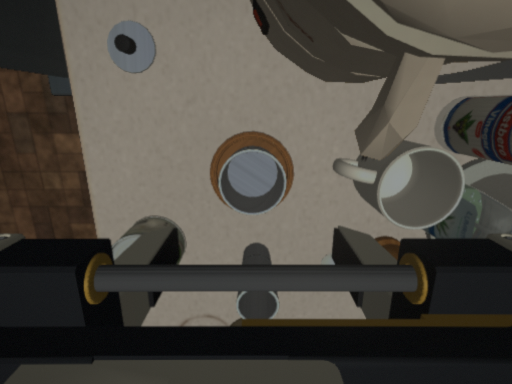

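The wide beaker sits centred in the stand, rim at (253,181). The slim beaker's mouth is at about (257,305) and the lid at (131,47). I'll go for the middle beaker, retreating in front of the juicer first.

```bash
python3 -c "
from h import *
for u,v,z in [(253,181,.058),(219,181,.058),(287,181,.058),(257.5,305,.104),(131,47,.012)]: print(u,v,pix(u,v,z))"
python3 -m jog '[[[0,-0.42,0],0,0],[[0,-0.42,0],0,0],[[0,-0.42,0],0,0],[[0.97,-0.4,0],-0.5,0],[[0.97,-0.4,0],-0.5,0],[[0.97,-0.4,0],-0.5,0],[[0.97,-0.4,0],-0.5,0],[[0.97,-0.4,0],-0.5,0],[[0.97,-0.4,0],-0.5,0],[[0.97,-0.27,0],-0.5,0],[[0.97,-0.27,0],-0.5,0],[[0.97,-0.27,0],-0.5,0]]'; python3 -c "
from h import *
look('middle_beaker shaker',save='w3.png')
go(.461,.097,.2,180)"
```

```text
253 181 [ 0.5664 -0.2843  0.058 ]
219 181 [ 0.5324 -0.2843  0.058 ]
287 181 [ 0.6004 -0.2843  0.058 ]
257.5 305 [ 0.571  -0.3949  0.104 ]
131 47 [ 0.4414 -0.155   0.012 ]
time: 8.22
tool_pos: [0.4612, 0.0975, 0.3591]
tool_rot: [-3.141, -0.004, -3.136]
contact_force: [-0.3, -0.0, 0.2]
opening: 0.0921
grip_force: 0.0
wrist middle_beaker [([0.4543, 0.097, -0.0026], 0.57)]
wrist shaker [([0.4531, -0.0458, -0.0003], 0.83), ([0.4573, 0.0908, -0.0019], 0.58)]
share [-0.     -0.0002  0.0015] turn -0.0001 | grasp pt [0.461  0.0971 0.2006] yaw 179.98 t 8.38 F [-0.1  0.4  0.2] open 0.0918 grip 0.0
```

View pics/w3.png

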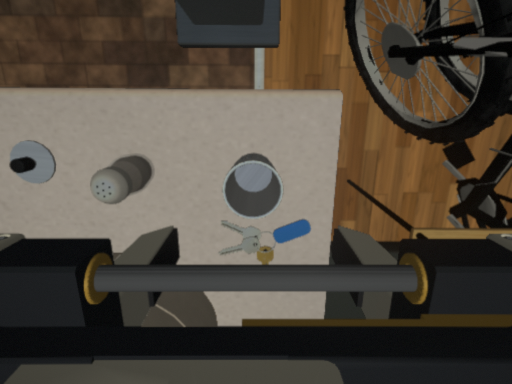

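The middle beaker's rim is at (252.5,189), about 57 px wide, and the shaker stands clear at (120,180).

```bash
python3 -c "
from h import *
for u,v,z in [(224,189,.078),(281.5,189,.078),(252.5,161,.078),(252.5,217,.078),(254,177,.004)]: print(u,v,pix(u,v,z))"
```

```text
224 189 [0.4566 0.0669 0.078 ]
281.5 189 [0.4566 0.1209 0.078 ]
252.5 161 [0.4301 0.0938 0.078 ]
252.5 217 [0.4846 0.0936 0.078 ]
254 177 [0.4622 0.0946 0.004 ]
```

```bash
python3 -m jog '[[[0.0075,-0.005,0.15],0,0],[[0.0075,-0.005,0.28],0,0],[[0.0075,-0.005,0.322],0,0],[[0.0075,-0.005,0.322],0,0],[[0.0075,-0.005,0.322],0,1],[[0.0075,-0.005,0.322],0,1],[[0.0075,-0.005,0.322],0,1],[[0.0075,-0.005,0.322],0,1],[[0.0075,-0.005,0.322],0,1],[[0.0075,-0.005,0.322],0,1],[[0.0075,-0.005,0.322],0,1],[[0.0075,-0.005,0.28],0,1]]' 25; python3 -c "
from h import *
go(.569,-.29,.2,90);go(.569,-.29,.09,90)"
```

```text
time: 9.88
tool_pos: [0.4576, 0.095, 0.2483]
tool_rot: [-3.142, -0.003, -3.141]
contact_force: [0.3, 0.6, -1.3]
opening: 0.0563
grip_force: 25.0
share [-0.2768 -0.9628 -0.2782] turn 0.5002 | grasp pt [0.4576 0.095  0.0891] yaw -179.96 t 9.88 F [ 0.3  0.6 -1.3] open 0.0563 grip 25.0
share [-0.2777 -0.9628 -0.0032] turn 0.5002 | grasp pt [0.4576 0.095  0.0891] yaw -179.96 t 9.88 F [ 0.3  0.6 -1.3] open 0.0563 grip 25.0
```

```bash
python3 -m jog '[[[0,0,-0.15],0,1],[[0.1,0,-0.28],0,1],[[0.12,-0.1,-0.28],0.05,1],[[0.12,-0.963,-0.28],0.5,1],[[0.12,-0.963,-0.28],0.5,1],[[0.12,-0.963,-0.28],0.5,1],[[0.12,-0.963,-0.28],0.5,1],[[0.12,-0.963,-0.28],0.5,1],[[0.12,-0.963,-0.28],0.5,1],[[0.12,-0.963,-0.28],0.5,1],[[0.12,-0.963,-0.28],0.5,1],[[0.12,-0.963,-0.28],0.5,1]]'; python3 -c "
from h import *
go(.569,-.29,.2,90)"
```

```text
time: 11.38
tool_pos: [0.4104, -0.2902, 0.3605]
tool_rot: [-3.141, -0.001, 1.573]
contact_force: [-0.1, -0.5, -2.4]
opening: 0.0562
grip_force: 25.0
share [-3.000e-04  3.965e-01  3.000e-03] turn 0.0005 | grasp pt [ 0.4104 -0.2902  0.2013] yaw 90.1 t 11.38 F [-0.1 -0.5 -2.4] open 0.0562 grip 25.0
```

```bash
python3 -m jog '[[[0,0.397,0],0,1],[[0,0.397,0],0,1],[[0,0.397,0],0,1],[[0,0.397,0.1],0,1],[[0,0.397,0.14],0,1],[[0,0.397,0.14],0,1]]'; python3 -c "
from h import *
look('wide_beaker middle_beaker',save='w4.png')
look('wide_beaker middle_beaker','scene',save='s4.png')
a=cv2.imread('pics/s4.png')[120:280,220:420];b=cv2.imread('pics/w4.png')
cv2.imwrite('pics/c4.png',np.hstack([cv2.resize(a,(480,384)),b[:,120:400]]))
go(.569,-.29,.083,90)"
```

```text
time: 12.12
tool_pos: [0.5689, -0.2899, 0.3038]
tool_rot: [-3.139, -0.002, 1.573]
contact_force: [-0.5, -0.5, -1.1]
opening: 0.0562
grip_force: 25.0
wrist wide_beaker [([0.5664, -0.2919, 0.0052], 0.58)]
wrist middle_beaker [([0.5704, -0.2871, 0.0658], 0.56)]
scene wide_beaker [([0.5678, -0.2928, 0.0074], 0.82)]
scene middle_beaker [([0.5654, -0.2913, 0.0737], 0.62)]
share [ 0.0009 -0.0012  0.1609] turn 0.0003 | grasp pt [ 0.5694 -0.2903  0.1474] yaw 90.05 t 12.43 F [ 0.2  0.5 -1.7] open 0.0567 grip 25.0
```

View pics/c4.png

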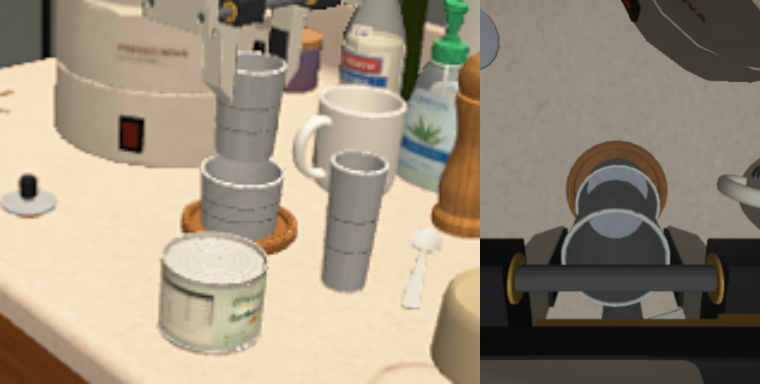

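The middle beaker hangs centred over the wide one (crop: middle at (250,100), wide at (240,195)). I'll lower it in.

```bash
python3 -m jog '[[[0,0,0.05],0,1],[[0,0,0.1],0,1],[[0,0,0.14],0,1],[[0,0,0.152],0,1],[[0,0,0.157],0,1],[[0,0,0.157],0,1]]'
```

```text
time: 13.18
tool_pos: [0.5696, -0.2902, 0.2431]
tool_rot: [3.14, 0.001, 1.572]
contact_force: [0.0, -0.8, -2.3]
opening: 0.056
grip_force: 25.0
```

```bash
python3 -m jog '[[[0,0,0.003],0,1],[[0,0,0.006],0,1],[[0,0,0.006],0,1]]'
```

```text
time: 13.55
tool_pos: [0.5695, -0.2902, 0.2427]
tool_rot: [3.139, 0.002, 1.572]
contact_force: [-2.6, 1.9, 11.4]
opening: 0.0564
grip_force: 25.0
```

```bash
python3 -m jog '[[[0,0,-0.004],0,0],[[0,0,-0.004],0,0],[[0,0,-0.004],0,0],[[0,0,-0.1],0,0],[[0,0,-0.25],0,0],[[0,0,-0.33],0,0],[[-0.287,0.02,-0.33],0,0],[[-0.287,0.02,-0.33],0,0],[[-0.287,0.02,-0.33],0,0],[[-0.287,0.02,-0.33],0,0]]'; python3 -c "
from h import *
look('wide_beaker middle_beaker slim_beaker',save='w5.png')
look('middle_beaker slim_beaker','top')
go(.578,-.405,.098,90)"
```

```text
time: 14.8
tool_pos: [0.5774, -0.4047, 0.3712]
tool_rot: [-3.141, -0.001, 1.571]
contact_force: [-0.3, 0.7, 0.3]
opening: 0.0917
grip_force: 0.0
wrist wide_beaker []
wrist middle_beaker [([0.5687, -0.2864, 0.0074], 0.78)]
wrist slim_beaker [([0.5756, -0.4053, 0.0014], 0.8)]
top middle_beaker [([0.5725, -0.2893, 0.0123], 0.9)]
top slim_beaker []
share [-0.0023  0.0006  0.2879] turn 0.0006 | grasp pt [ 0.5777 -0.4041  0.2132] yaw 90.11 t 15.15 F [-0.1 -0.6  0.1] open 0.092 grip 0.0
```

View pics/w5.png

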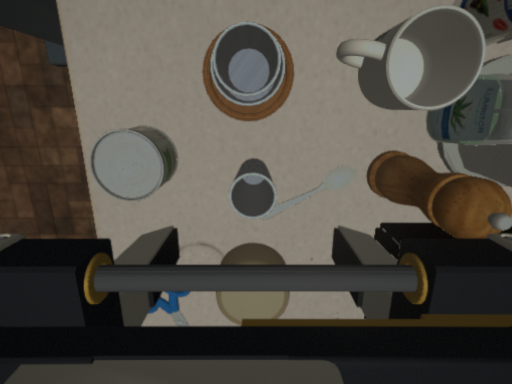

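The slim beaker's rim is at about (253,196) and the middle beaker stands nested in the wide one at (249,58). The pepper mill's top is at about (470,205), so I'll check clearance to it.

```bash
python3 -c "
from h import *
for u,v,z in [(231,196,.104),(276,196,.104),(253.5,174,.104),(253.5,219,.104),(249.5,22,.088),(249.5,96,.088),(214,58,.088),(284.5,58,.088),(395,175,.0),(425,205,.15)]: print(u,v,pix(u,v,z))"
```

```text
231 196 [ 0.5563 -0.4039  0.104 ]
276 196 [ 0.5966 -0.4038  0.104 ]
253.5 174 [ 0.5765 -0.3836  0.104 ]
253.5 219 [ 0.5765 -0.4259  0.104 ]
249.5 22 [ 0.5731 -0.2618  0.088 ]
249.5 96 [ 0.5729 -0.3183  0.088 ]
214 58 [ 0.5434 -0.2884  0.088 ]
284.5 58 [ 0.6022 -0.2883  0.088 ]
395 175 [ 0.7518 -0.4083  0.    ]
425 205 [ 0.703  -0.3964  0.15  ]
```

```bash
python3 -m jog '[[[0,-0.003,0.12],0,0],[[0,-0.003,0.25],0,0],[[0,-0.003,0.288],0,0],[[0,-0.003,0.288],0,0],[[0,-0.003,0.288],0,1],[[0,-0.003,0.288],0,1],[[0,-0.003,0.288],0,1],[[0,-0.003,0.288],0,1],[[0,-0.003,0.288],0,1],[[0,-0.003,0.288],0,1],[[0,-0.003,0.288],0,1],[[0,-0.003,0.288],0,1]]' 25; python3 -c "
from h import *
go(.571,-.2895,.22,90)"
```

```text
time: 16.65
tool_pos: [0.5762, -0.4049, 0.2568]
tool_rot: [-3.141, 0.0, 1.572]
contact_force: [-1.5, 0.1, 1.3]
opening: 0.0419
grip_force: 25.0
share [ 0.2885 -0.0127 -0.3061] turn 0.0003 | grasp pt [ 0.5762 -0.4049  0.0976] yaw 90.05 t 16.65 F [-1.5  0.1  1.3] open 0.0419 grip 25.0
```

```bash
python3 -m jog '[[[0,0,-0.15],0,1],[[0,0,-0.306],0,1],[[0,0,-0.306],0,1],[[0.15,-0.006,-0.306],0,1],[[0.288,-0.013,-0.306],0,1],[[0.288,-0.013,-0.306],0,1],[[0.288,-0.013,-0.306],0,1]]'; python3 -c "
from h import *
look('slim_beaker middle_beaker',save='w6.png')
look('slim_beaker middle_beaker','scene',save='s6.png')
a=cv2.imread('pics/s6.png')[60:260,200:400];b=cv2.imread('pics/w6.png')
cv2.imwrite('pics/c6.png',np.hstack([cv2.resize(a,(480,480)),np.pad(b[:,120:400],((0,96),(0,0),(0,0)))]))
go(.571,-.2895,.114,90)"
```

```text
time: 17.52
tool_pos: [0.5711, -0.2897, 0.3784]
tool_rot: [-3.141, 0.0, 1.572]
contact_force: [0.3, -0.3, -1.2]
opening: 0.042
grip_force: 25.0
wrist slim_beaker [([0.5698, -0.2899, 0.1222], 0.87)]
wrist middle_beaker [([0.5696, -0.2869, 0.0077], 0.65)]
scene slim_beaker [([0.5727, -0.2898, 0.1233], 0.81)]
scene middle_beaker []
share [0.0028 0.0005 0.2637] turn -0.0001 | grasp pt [ 0.5708 -0.2906  0.2195] yaw 89.98 t 17.82 F [-0.2  0.5 -2. ] open 0.0424 grip 25.0
```

View pics/c6.png

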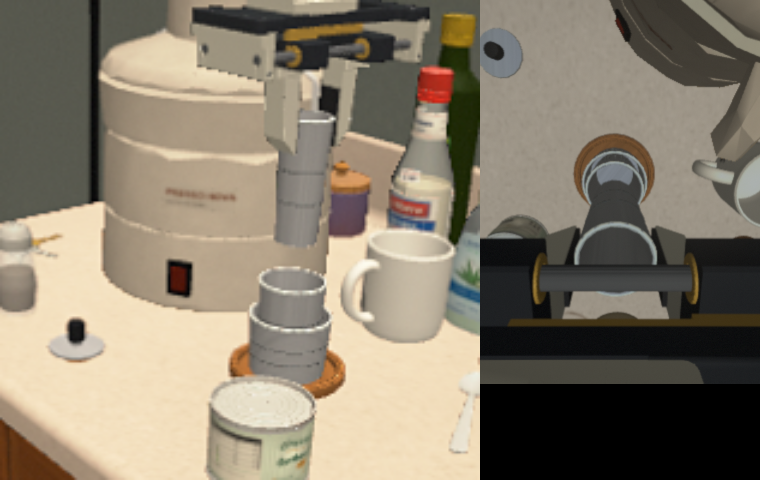

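The slim beaker (crop (300,180)) lines up with the nested beakers (293,283), given the camera's slight roll. I'll lower it in.

```bash
python3 -m jog '[[[0.002,0,0.06],0,1],[[0.002,0,0.12],0,1],[[0.002,0,0.18],0,1],[[0.002,0,0.24],0,1],[[0.002,0,0.26],0,1],[[0.002,0,0.26],0,1]]'
```

```text
time: 18.58
tool_pos: [0.5709, -0.2892, 0.275]
tool_rot: [-3.141, -0.0, 1.571]
contact_force: [-0.3, 0.5, -1.0]
opening: 0.0416
grip_force: 25.0
```

```bash
python3 -m jog '[[[0,0,0.006],0,1],[[0,0,0.011],0,1],[[0,0,0.014],0,1],[[0,0,0.014],0,1]]'
```

```text
time: 19.08
tool_pos: [0.571, -0.289, 0.2707]
tool_rot: [3.14, 0.001, 1.572]
contact_force: [-1.3, -0.1, 4.3]
opening: 0.0423
grip_force: 25.0
```

```bash
python3 -m jog '[[[0,0,-0.004],0,0],[[0,0,-0.004],0,0],[[0,0,-0.004],0,0],[[0,0,-0.1],0,0],[[0,0,-0.25],0,0],[[0,-0.315,-0.25],0,0],[[0,-0.315,-0.25],0,0],[[0.333,-0.315,-0.25],0.25,0],[[0.333,-0.315,-0.22],0.25,0],[[0.333,-0.315,-0.22],0.25,0],[[0.333,-0.315,-0.22],0.25,0],[[0.333,-0.315,-0.22],0.25,0]]'; python3 -c "
from h import *
look('lid slim_beaker',save='w7.png')
look('lid slim_beaker middle_beaker','top',save='t7.png')
look('lid slim_beaker middle_beaker','scene',save='s7.png')
go(.445,-.156,.034,45)
a=cv2.imread('pics/s7.png')[130:260,200:360];b=cv2.imread('pics/w7.png')
cv2.imwrite('pics/c7.png',np.hstack([cv2.resize(a,(384,312)),b[0:312,:400]]))
"
```

```text
time: 20.58
tool_pos: [0.4448, -0.1554, 0.3576]
tool_rot: [3.141, -0.0, 0.784]
contact_force: [-0.4, 0.5, -0.2]
opening: 0.0921
grip_force: 0.0
wrist lid []
wrist slim_beaker []
top lid [([0.5703, -0.2901, 0.0073], 0.47)]
top slim_beaker [([0.5712, -0.289, 0.0163], 0.78)]
top middle_beaker [([0.5728, -0.2871, 0.0116], 0.48)]
scene lid [([0.4435, -0.1569, 0.0044], 0.67)]
scene slim_beaker []
scene middle_beaker []
share [1.000e-04 6.000e-04 4.108e-01] turn 0.0004 | grasp pt [ 0.4448 -0.1558  0.1983] yaw 45.06 t 21.12 F [-0.3  0.3  0.1] open 0.0921 grip 0.0
```

View pics/c7.png

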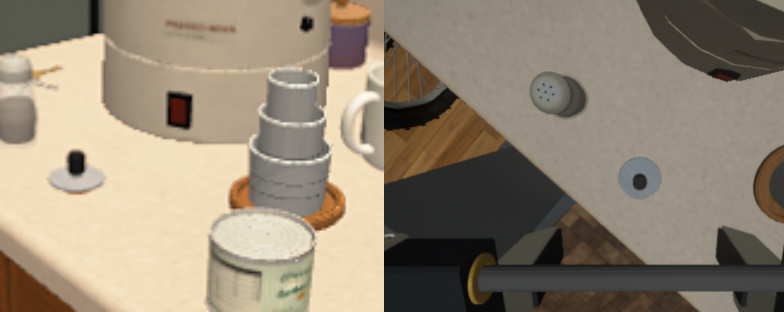

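The nest stands straight with all three rims stepped. In the wrist picture the lid's flange is at (255.5,178) and its knob at (255.5,182).

```bash
python3 -c "
from h import *
im=cv2.imread('pics/w7.png');hsv=cv2.cvtColor(im[140:215,215:300],cv2.COLOR_BGR2HSV)
k=(hsv[:,:,2]<70).astype(np.uint8);n,_,st,c=cv2.connectedComponentsWithStats(k)
for i in range(1,n):
  if st[i,4]>30: print('dark',st[i],c[i]+[215,140])
for u,v,z in [(255.5,178,.012),(255.5,156.5,.012),(255.5,199.5,.012),(255.5,182,.032)]: print(u,v,pix(u,v,z))"
```

```text
dark [ 34  34  14  16 175] [255.28       181.47428571]
255.5 178 [ 0.4447 -0.1575  0.012 ]
255.5 156.5 [ 0.4623 -0.1399  0.012 ]
255.5 199.5 [ 0.4263 -0.1759  0.012 ]
255.5 182 [ 0.4449 -0.1572  0.032 ]
```

```bash
python3 -m jog '[[[-0.003,0.002,0.2],0,0],[[-0.003,0.002,0.35],0,0],[[-0.003,0.002,0.41],0,0],[[-0.003,0.002,0.41],0,0.4],[[-0.003,0.002,0.41],0,1],[[-0.003,0.002,0.41],0,1],[[-0.003,0.002,0.41],0,1],[[-0.003,0.002,0.41],0,1],[[-0.003,0.002,0.41],0,1],[[-0.003,0.002,0.41],0,1],[[-0.003,0.002,0.41],0,1],[[-0.003,0.002,0.41],0,1]]' 25; python3 -c "
from h import *
go(.571,-.289,.2,90)"
```

```text
time: 22.62
tool_pos: [0.4445, -0.1572, 0.1934]
tool_rot: [-3.141, 0.0, 0.786]
contact_force: [0.1, 0.3, -0.1]
opening: 0.0152
grip_force: 25.0
share [-0.0099  0.4566 -0.4145] turn -0.2497 | grasp pt [ 0.4445 -0.1572  0.0342] yaw 45.06 t 22.62 F [ 0.1  0.3 -0.1] open 0.0152 grip 25.0
```

```bash
python3 -m jog '[[[0,0,-0.15],0,1],[[0,0,-0.3],0,1],[[0,0,-0.415],0,1],[[0,0,-0.415],0,1],[[-0.005,0.15,-0.415],0,1],[[-0.01,0.3,-0.415],0,1],[[-0.01,0.457,-0.415],0,1],[[-0.01,0.457,-0.415],0,1],[[-0.01,0.457,-0.415],0,1]]'; python3 -c "
from h import *
look('lid slim_beaker',save='w8.png')
look('lid slim_beaker','scene',save='s8.png')
look('slim_beaker','top')
go(.571,-.289,.146,45)
a=cv2.imread('pics/s8.png')[60:260,220:400];b=cv2.imread('pics/w8.png')
cv2.imwrite('pics/c8.png',np.hstack([cv2.resize(a,(432,480)),cv2.resize(b[50:300,180:330],(288,480))]))
"
```

```text
time: 23.75
tool_pos: [0.5706, -0.2889, 0.3572]
tool_rot: [-3.137, 0.001, 0.786]
contact_force: [-0.6, 0.3, -0.0]
opening: 0.015
grip_force: 25.0
wrist lid [([0.5704, -0.2886, 0.1628], 0.83)]
wrist slim_beaker [([0.5723, -0.2864, 0.0145], 0.6)]
scene lid [([0.5719, -0.2882, 0.1655], 0.77)]
scene slim_beaker []
top slim_beaker []
share [-0.0003  0.0007  0.1374] turn 0.0004 | grasp pt [ 0.5709 -0.2887  0.201 ] yaw 45.08 t 24.15 F [-1.1  0.1 -0.2] open 0.0151 grip 25.0
```

View pics/c8.png

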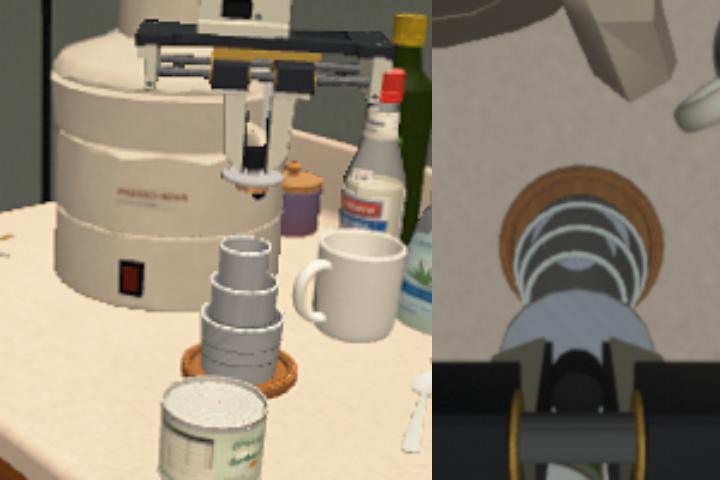

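The lid's flange is at crop (254,177) and the slim rim at (246,243). I'll check the alignment in numbers.

```bash
python3 -c "
from h import *
print('rim',pix(220+246/2.4,60+244/2.4,.118,'scene'),'flange',pix(220+253.5/2.4,60+177/2.4,.178,'scene'))
for z,v in((.118,97),(.088,0)): pass
# wrist: slim rim arc in crop: x 527..623 , top y~252 
s=150/288; t=250/480
for a,b in((575,252),):print('slim far rim edge',pix(180+(a-432)*s,50+b*t,.118))
im=cv2.imread('pics/s8.png')[145:215,300:350];cv2.imwrite('pics/c9.png',cv2.resize(im,(500,700),interpolation=cv2.INTER_CUBIC)[:600])
"
```

```text
rim [ 0.5706 -0.289   0.118 ] flange [ 0.5637 -0.2975  0.178 ]
slim far rim edge [ 0.5858 -0.274   0.118 ]
```

View pics/c9.png

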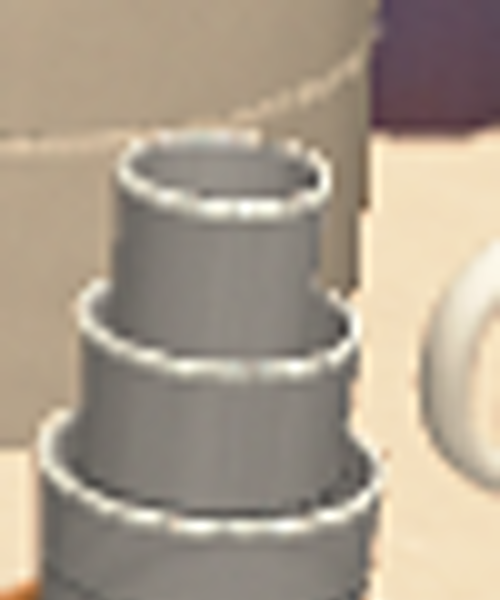

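The slim beaker's axis is at (0.5706, -0.289) in both views, and the lid has no lateral offset from it. I'll lower the lid.

```bash
python3 -m jog '[[[0,0,0.05],0,1],[[0,0,0.1],0,1],[[0,0,0.12],0,1],[[0,0,0.135],0,1],[[0,0,0.135],0,1]]'; python3 -m jog '[[[0,0,0.005],0,1],[[0,0,0.008],0,1],[[0,0,0.008],0,1]]'
```

```text
time: 24.78
tool_pos: [0.5711, -0.2892, 0.3057]
tool_rot: [3.141, 0.0, 0.786]
contact_force: [0.2, -0.5, -0.8]
opening: 0.0151
grip_force: 25.0
time: 25.15
tool_pos: [0.5713, -0.2893, 0.3035]
tool_rot: [3.14, -0.0, 0.786]
contact_force: [-1.7, -0.0, 4.2]
opening: 0.0152
grip_force: 25.0
```

The lid seats at the expected height (0.144). Next: release, rise and check.

```bash
python3 -m jog '[[[0,0,-0.003],0,0.4],[[0,0,-0.003],0,0.3],[[0,0,-0.003],0,0.3],[[0,0,-0.003],0,0.3],[[0,0,-0.1],0,0.3],[[0,0,-0.25],0,0.3],[[0,-0.3,-0.25],0,0.3],[[0,-0.3,-0.25],0,0.3],[[0,-0.3,-0.25],0,0.3]]'; python3 -c "
from h import *
look('lid',save='w10.png');look('lid slim_beaker tin shaker','scene',save='s10.png');look('lid tin shaker','top')
im=cv2.imread('pics/s10.png')[120:280,180:380];cv2.imwrite('pics/c10.png',cv2.resize(im,(750,600),interpolation=cv2.INTER_CUBIC))
go(0,0,0,0)"
```

```text
time: 26.28
tool_pos: [0.4835, -0.2016, 0.4021]
tool_rot: [-3.138, 0.001, 0.788]
contact_force: [0.8, -0.8, 0.4]
opening: 0.0642
grip_force: 0.0
wrist lid [([0.5728, -0.2906, 0.1055], 0.61)]
scene lid [([0.5706, -0.2902, 0.1085], 0.53)]
scene slim_beaker []
scene tin [([0.4439, -0.3837, 0.0018], 0.55)]
scene shaker [([0.448, -0.0405, 0.0014], 0.78)]
top lid []
top tin [([0.4454, -0.3863, -0.0005], 0.54)]
top shaker [([0.452, -0.0457, -0.0001], 0.6)]
share [-0.497  -1.222   0.6075] turn 0.2502 | grasp pt [ 0.4864 -0.2047  0.2428] yaw 45.04 t 26.82 F [-0.8  0.3  0.6] open 0.0645 grip 0.0
```

View pics/c10.png

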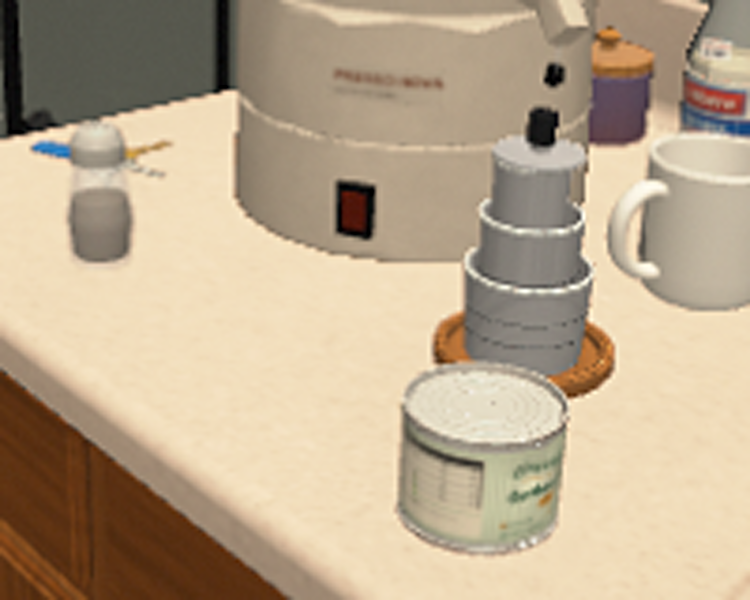

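The nest is complete: wide beaker in the stand (530,320), the others stepped inside it, and the lid flat on top at (539,155) with its knob upright. The tin and shaker are where they started and the gripper is clear, so I'm handing in.

```bash
python3 -c "
from cell import robot
print(robot.hand_in())"
```

```text
the job is handed in; nothing more can be done
None
```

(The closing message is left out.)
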